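# Line up the kitchen tins by height

## Task

Stand the four storage tins on the four cork mats of the wooden board, one upright in the middle of each mat, in order of height: the tallest on the mat nearest the kettle, then each lower than the last, with the lowest on the mat farthest from the kettle. Set them down gently without dropping them or tipping them over, and leave the kettle and the utensil pot where they stand.

Things in the scene. Friction and masses are not known exactly. Their poses are not given: they have to be found in the camera images.
- tin_red: Kitchen storage tin, the lowest of the four: loose upright cylinder, 54 mm in diameter, 60 mm tall with its lid, straight-sided; bare metal body with a cream band and a red lid (top 18 mm, flush with the side). Weighs 0.1 to 0.3 kg. Starts standing on the worktop (z = 0). Origin: centre of its underside; z axis up through the lid.
- tin_yellow: Kitchen storage tin, the second lowest of the four: loose upright cylinder, 54 mm in diameter, 85 mm tall with its lid, straight-sided; bare metal body with a cream band and a yellow lid (top 18 mm, flush with the side). Weighs 0.1 to 0.3 kg. Starts standing on the worktop (z = 0). Origin: centre of its underside; z axis up through the lid.
- tin_blue: Kitchen storage tin, the second tallest of the four: loose upright cylinder, 54 mm in diameter, 110 mm tall with its lid, straight-sided; bare metal body with a cream band and a blue lid (top 18 mm, flush with the side). Weighs 0.1 to 0.3 kg. Starts standing on the worktop (z = 0). Origin: centre of its underside; z axis up through the lid.
- tin_white: Kitchen storage tin, the tallest of the four: loose upright cylinder, 54 mm in diameter, 135 mm tall with its lid, straight-sided; bare metal body with a cream band and a white lid (top 18 mm, flush with the side). Weighs 0.1 to 0.3 kg. Starts standing on the worktop (z = 0). Origin: centre of its underside; z axis up through the lid.
- mat1: Round cork mat, 78 mm across, 4 mm thick, first, at the board's +y end (the robot's left); fixed on a fixed dark wooden board (400 x 110 x 12 mm) lying on the worktop beyond the tins. The four mats are alike, 90 mm apart in a row along their own y axes. Origin: centre of its underside, 12 mm above the worktop; a tin on it stands 16 mm above the worktop.
- mat2: Round cork mat, 78 mm across, 4 mm thick, second from the +y end; fixed on a fixed dark wooden board (400 x 110 x 12 mm) lying on the worktop beyond the tins. The four mats are alike, 90 mm apart in a row along their own y axes. Origin: centre of its underside, 12 mm above the worktop; a tin on it stands 16 mm above the worktop.
- mat3: Round cork mat, 78 mm across, 4 mm thick, third from the +y end; fixed on a fixed dark wooden board (400 x 110 x 12 mm) lying on the worktop beyond the tins. The four mats are alike, 90 mm apart in a row along their own y axes. Origin: centre of its underside, 12 mm above the worktop; a tin on it stands 16 mm above the worktop.
- mat4: Round cork mat, 78 mm across, 4 mm thick, fourth, at the -y end (the robot's right); fixed on a fixed dark wooden board (400 x 110 x 12 mm) lying on the worktop beyond the tins. The four mats are alike, 90 mm apart in a row along their own y axes. Origin: centre of its underside, 12 mm above the worktop; a tin on it stands 16 mm above the worktop.
- kettle: Steel kettle, black base and handle, 144 mm across, 186 mm tall, 1.1 kg, loose, standing off one end of the board (which end changes): about 0.18 m from the nearest mat, 0.44 m from the farthest. The handle reaches 115 mm from its axis, away from the robot, the spout 80 mm the other way. Origin: centre of its underside. To be left alone.
- utensil_pot: Blue ceramic pot, 104 mm in diameter, 130 mm high, with kitchen utensils standing in it up to 200 mm, loose, on the worktop off the other end of the board from the kettle. Origin: centre of its underside. To be left alone.
Things that resemble listed ones, but are neither listed nor needed, are in the scene too. Leave any turquoise look-alike of the tin_blue alone.

How it is judged (in metres and radians):
At the end, for the whole second after the job is handed in: Each tin stands on its own mat within 14 mm of the mat's centre, upright within 0.1 rad and at rest, in falling order of height from the kettle's end of the row (white, blue, yellow, red); the kettle and the utensil pot are within 20 mm of where they began (((horizontal distance between kettle and mat1 below 0.31 m and horizontal distance between tin_white and mat1 below 0.014 m and z of tin_white in the frame of mat1 between 0 and 0.008 m and horizontal distance between tin_blue and mat2 below 0.014 m and z of tin_blue in the frame of mat2 between 0 and 0.008 m and horizontal distance between tin_yellow and mat3 below 0.014 m and z of tin_yellow in the frame of mat3 between 0 and 0.008 m and horizontal distance between tin_red and mat4 below 0.014 m and z of tin_red in the frame of mat4 between 0 and 0.008 m) or (horizontal distance between kettle and mat4 below 0.31 m and horizontal distance between tin_red and mat1 below 0.014 m and z of tin_red in the frame of mat1 between 0 and 0.008 m and horizontal distance between tin_yellow and mat2 below 0.014 m and z of tin_yellow in the frame of mat2 between 0 and 0.008 m and horizontal distance between tin_blue and mat3 below 0.014 m and z of tin_blue in the frame of mat3 between 0 and 0.008 m and horizontal distance between tin_white and mat4 below 0.014 m and z of tin_white in the frame of mat4 between 0 and 0.008 m)) and angle between each of tin_red, tin_yellow, tin_blue, tin_white's own z axis and vertical below 0.1 rad and linear speed of each of tin_red, tin_yellow, tin_blue, tin_white below 0.02 m/s and angular speed of each of tin_red, tin_yellow, tin_blue, tin_white below 0.2 rad/s and distance of each of kettle, utensil_pot from where it was at the start of the episode below 0.02 m); the robot touches nothing.
It fails at once if a tin is tipped over (angle between any of tin_red, tin_yellow, tin_blue, tin_white's own z axis and vertical above 0.6 rad).
It fails at once if a tin is dropped: it moves faster than 0.6 m/s with nothing touching it (a fall of about 20 mm) ((linear speed of tin_red above 0.6 m/s and contact force between tin_red and anything else below 0.02 N) or (linear speed of tin_yellow above 0.6 m/s and contact force between tin_yellow and anything else below 0.02 N) or (linear speed of tin_blue above 0.6 m/s and contact force between tin_blue and anything else below 0.02 N) or (linear speed of tin_white above 0.6 m/s and contact force between tin_white and anything else below 0.02 N)).
It fails at once if the kettle or the utensil pot is shifted by more than 20 mm (distance of any of kettle, utensil_pot from where it was at the start of the episode above 0.02 m).
It also fails if it takes over 120 s, if anything falls off the work surface, if the arm or the gripper's body presses on something with over 40 N, if the wrist force passes 120 N, or if a joint passes its speed limit or range.

## Robot

A 6-joint arm with a two-finger parallel gripper is mounted at the origin on the work surface. World frame = base frame: x ahead of the robot, y to its left, z up, the work surface at z = 0. Lengths are in m, angles in degrees, forces in N, time in s.
With the tool pointing down it reaches from about 0.4 to 0.825 m from the base axis. Payload 7 kg.
Tool frame: the origin (TCP) lies midway between the tips of the shut fingers; the grasp point (between the pads) lies 19 mm behind it; z points along the fingers, y is the line along which they close (so a half turn about z gives the same grasp; the last joint's range is limited). The gripper opens to 88 mm and grips with 3 to 60 N. Pads are 19 mm wide; open, the fingers measure 130 mm over their backs; the gripper's body (78 mm by 193 mm) begins 47 mm behind the grasp point.
Start: joints at [16.507, 20.546, 0.682, 0, -70.136, -16.507], TCP at [0.675, -0, 0.227] pointing down, gripper open.
Joint ranges: [-176.03, 176.03], [-82.01, 121.73], [-58.28, 71.71], [-173.87, 95.51], [-174.79, -0.11], [-173.66, 173.66]. Speed limits (degrees/s): [136.94, 136.94, 172.46, 180, 180, 180].

## Interface

Orientations are given as a 3x3 rotation matrix whose columns are the frame's x, y, z axes.
In Python, from rig import robot gives the robot as it stands. Calls block until the motion is done:
- robot.goto(position, orientation): joint-space move of the TCP to a pose.
- robot.servo_line(position, ori=None, speed=0.15): straight line of the TCP; ori=None keeps the orientation; speed is the mean speed in m/s.
- robot.movej(angles): joint-space move.
- robot.move_gripper(opening): opening from 0.0 (shut) to 1.0 (fully open); the grip force is fixed at half the most; returns when the fingers have stopped.
- robot.dwell(seconds).
- robot.ik(position, orientation): joint angles nearest the present ones, or None.
- robot.grab_frame(name): name is "scene" or "side" or "wrist"; returns (picture, depth): 400x640x3 uint8, red, green, blue; 400x640 float32, m along the optical axis (not along the pixel's ray), 0 where there is no reading.
- robot.camera_info(name): a dict with "vfov" (degrees; the focal length in pixels is half the picture's height over the tangent of half this angle, whatever the lens; pixels are square), "cx", "cy" (the principal point, pixels), "k1" (the pictures are not rectified: a ray, as slopes to the right and down, at radius r is drawn at 1 + k1 r^2 times it, then the intrinsics apply), "view" (4x4, takes a point from world to camera coordinates); the wrist camera has in their place "T_tool_cam" (4x4, takes a point from camera to tool coordinates, whose origin is the TCP and whose axes are the flange's). Camera axes: x right, y down, z forward; pixel columns grow to the right and rows downward; lengths in m; the calibration is good to about 2 mm. A picture is of the moment at which its call begins: read the wrist's pose just before it. camera_info takes no time and is no camera call.
A pose or a line that the arm cannot do raises robot.Unreachable and nothing moves.
- robot.job_done(): hands the job in; it is judged then, once.
Readings, each from a call of its own:
- robot.read_t(): time.
- robot.read_qpos(): joint angles.
- robot.read_qvel(): joint speeds.
- robot.read_effort(): joint torques, N m.
- robot.read_position(): TCP position.
- robot.read_tcp_rot(): TCP orientation.
- robot.read_force(): force on the tool from outside, world axes, zero at the start.
- robot.read_ft_torque(): the same for the moment, N m.
- robot.read_grip_width(): opening from 0.0 (shut) to 1.0 (fully open).
- robot.read_finger_force(): force on a finger pad.
Only numpy, scipy, OpenCV 4.12 (cv2) and the standard library are available. Lean on these libraries where they do the work, as an engineer would, in place of code of your own. Each camera call takes 0.05 s, during which the arm holds its last target. There are 200 camera calls.

## Working session

There is one attempt and no reset: what is moved stays moved. The work goes in short steps, each a Python script; the robot and the scene stay as the last script left them, time stands still between calls to the robot, and variables do not carry over. Pictures are saved under pics/ and viewed, at most 14 in all, crops included, and the job is handed in when it is done.

```bash
mkdir -p pics; cat > h.py <<'E'
import numpy as np, cv2
from rig import robot
def K(i):
    f=200/np.tan(np.radians(i["vfov"]/2)); return np.array([[f,0,i["cx"]],[0,f,i["cy"]],[0,0,1.]])
def cloud(name):
    """picture, world points (400x640x3, nan where no depth)"""
    i=robot.camera_info(name)
    if name=="wrist":
        T=np.eye(4);T[:3,:3]=robot.read_tcp_rot();T[:3,3]=robot.read_position();C=T@np.array(i["T_tool_cam"])
    else: C=np.linalg.inv(np.array(i["view"]))
    im,d=robot.grab_frame(name)
    k=K(i);v,u=np.mgrid[:400,:640]
    x=(u-k[0,2])/k[0,0];y=(v-k[1,2])/k[1,1];a,b=x.copy(),y.copy()
    for _ in range(20):
        s=1+i["k1"]*(a*a+b*b);a,b=x/s,y/s
    d=np.where(d>0,d,np.nan)
    P=np.dstack([a*d,b*d,d])@C[:3,:3].T+C[:3,3]
    return im,P
def save(im,n): cv2.imwrite("pics/"+n,im[:,:,::-1])
E
python3 - <<'E'
from h import *
for n in("scene","side"):
    im,P=cloud(n);save(im,n+"0.png");np.savez(n+"0.npz",im=im,P=P);print(robot.camera_info(n))
print(robot.read_t())
E
```

```text
{'vfov': 54.094388124274175, 'cx': 319.04825135905827, 'cy': 199.22466300941343, 'k1': 0.014178705885095332, 'view': array([[ 0.38799275,  0.92152077,  0.01615878, -0.21826777],
       [ 0.53491836, -0.21087304, -0.81816557, -0.25950732],
       [-0.75054912,  0.32608594, -0.57475559,  1.43783132],
       [ 0.        ,  0.        ,  0.        ,  1.        ]])}
{'vfov': 53.67135069821791, 'cx': 321.6031559601067, 'cy': 197.78399835055424, 'k1': 0.002761861803255152, 'view': array([[-0.83527144, -0.54983261,  0.00239057,  0.46611154],
       [-0.39541247,  0.59765354, -0.69746629,  0.21579797],
       [ 0.38206098, -0.58351894, -0.7166136 ,  0.72329271],
       [ 0.        ,  0.        ,  0.        ,  1.        ]])}
0.1
```

View pics/scene0.png

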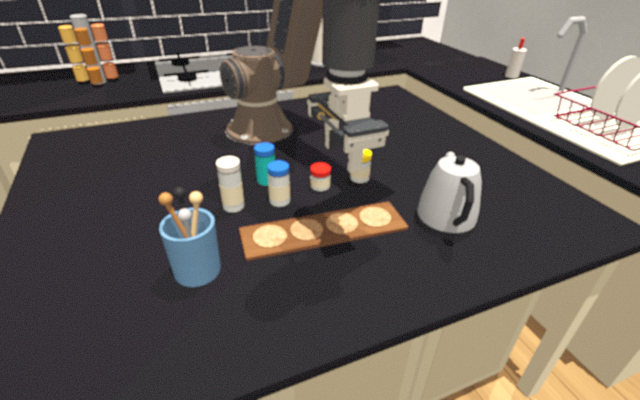

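View pics/side0.png

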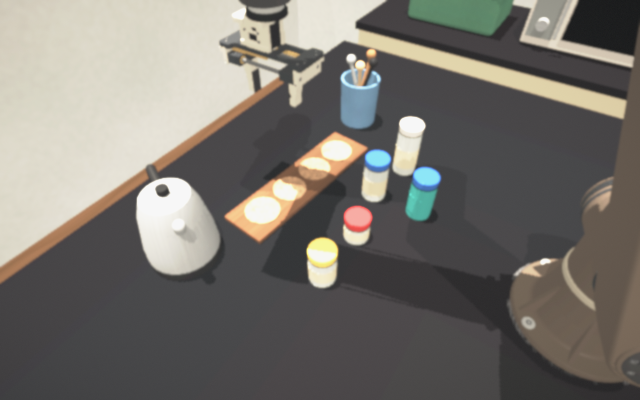

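Scene: white tin (230,185), blue-lidded cream-bodied tin (279,185), blue-lidded turquoise-bodied tin (265,165), red (320,177), yellow (362,165), kettle (452,195), pot (192,245). Candidates for tin_blue in the side picture are (376,175), bare/cream body, and (424,195), turquoise body. The cream one fits the description. I'll confirm it in a crop and measure.

```bash
cat > fit.py <<'E'
from h import *
from scipy.optimize import least_squares
def fitc(Q,r,c0=None):
    """robust circle of known radius from side points; start set away from camera by caller"""
    s=least_squares(lambda c:np.hypot(*(Q[:,:2]-c).T)-r,c0 if c0 is not None else Q[:,:2].mean(0),loss="soft_l1",f_scale=.002)
    return s.x,np.sqrt(np.mean(np.clip(s.fun,-.01,.01)**2))
def tin(P,u,v):
    """top-face disc centre and height of the tin whose lid is around pixel (u,v)"""
    p=P[v,u]; near=P[np.hypot(P[...,0]-p[0],P[...,1]-p[1])<.06]
    return p
E
python3 - <<'E'
from fit import *
seeds={"scene":dict(white=(229,163),blue=(278,168),teal=(264,149),red=(320,169),yellow=(366,156),m=[(270,236),(307,229),(342,223),(376,217)],kettle=(450,190),pot=(192,250)),
"side":dict(white=(411,126),blue=(377,159),teal=(426,177),red=(357,217),yellow=(322,251),m=[(336,150),(314,168),(289,189),(262,210)],kettle=(180,220),pot=(360,100))}
H=dict(white=.135,blue=.11,teal=.11,red=.06,yellow=.085)
for n,s in seeds.items():
    D=np.load(n+"0.npz");P=D["P"];im=D["im"];print(n)
    for k,h in H.items():
        u,v=s[k];p=np.nanmedian(P[v-1:v+2,u-1:u+2].reshape(-1,3),0)
        d=np.hypot(P[...,0]-p[0],P[...,1]-p[1])
        T=P[(d<.045)&(abs(P[...,2]-h)<.005)]
        S=P[(d<.06)&(P[...,2]>.02)&(P[...,2]<h-.006)]
        (c,r)=cv2.minEnclosingCircle(T[:,:2].astype(np.float32)) if len(T) else (None,0)
        cs,e=fitc(S,.027,T[:,:2].mean(0) if len(T) else None) if len(S)>5 else (None,0)
        print(k,p.round(3),"top",len(T),T.mean(0).round(4) if len(T) else"",np.round(c,4) if c else"",round(r,4),"side",len(S),np.round(cs,4),round(e,4))
    hsv=cv2.cvtColor(im,cv2.COLOR_RGB2HSV)
    for u,v in s["m"]:
        p=P[v,u];d=np.hypot(P[...,0]-p[0],P[...,1]-p[1])
        M=(d<.055)&(abs(P[...,2]-.016)<.008)
        # cork = brighter/greener than the board
        g=im[...,1].astype(int)
        th,_=cv2.threshold(im[...,1][M][:,None],0,255,cv2.THRESH_OTSU)
        Q=P[M&(g>th)]
        c,r=cv2.minEnclosingCircle(Q[:,:2].astype(np.float32))
        print("mat",p.round(3),len(Q),Q.mean(0).round(4),np.round(c,4),round(r,4),"otsu",th)
    for k in("kettle","pot"):
        u,v=s[k];print(k,P[v,u].round(3))
im=np.load("side0.npz")["im"];save(cv2.resize(im[100:300,220:460],None,fx=3,fy=3,interpolation=2)[:600],"crop1.png")
E
```

```text
scene
white [ 0.448 -0.194  0.134] top 206 [ 0.4424 -0.198   0.1337] [ 0.4398 -0.1978] 0.0287 side 818 [ 0.4389 -0.1968] 0.0015
blue [ 0.473 -0.077  0.109] top 197 [ 0.4645 -0.0743  0.1085] [ 0.4624 -0.0735] 0.0279 side 554 [ 0.4609 -0.0732] 0.0013
teal [ 0.359 -0.081  0.108] top 154 [ 0.3534 -0.0782  0.1086] [ 0.3507 -0.0771] 0.0289 side 387 [ 0.3489 -0.0775] 0.0014
red [0.44  0.054 0.059] top 162 [0.4354 0.0572 0.0586] [0.4326 0.0578] 0.0276 side 198 [0.4317 0.0585] 0.0013
yellow [0.457 0.187 0.083] top 60 [0.4477 0.1938 0.0834] [0.4442 0.1915] 0.0237 side 191 [0.436  0.1846] 0.0016
mat [ 0.613 -0.147  0.016] 587 [ 0.6095 -0.147   0.0149] [ 0.6077 -0.1384] 0.0481 otsu 187.0
mat [ 0.622 -0.057  0.016] 316 [ 0.6222 -0.0741  0.0148] [ 0.6181 -0.0687] 0.0428 otsu 157.0
mat [0.633 0.031 0.017] 308 [0.6315 0.0489 0.0146] [0.629  0.0458] 0.0412 otsu 163.0
mat [0.64  0.123 0.015] 481 [0.6355 0.1214 0.0146] [0.6276 0.1168] 0.0491 otsu 191.0
kettle [0.74  0.245 0.129]
pot [ 0.695 -0.322  0.101]
side
white [ 0.437 -0.185  0.137] top 305 [ 0.4378 -0.1899  0.1368] [ 0.4391 -0.1938] 0.0281 side 
[... 201 characters left out ...]
  0.1118] [ 0.3483 -0.0758] 0.0273 side 714 [ 0.3487 -0.0774] 0.0009
red [0.431 0.062 0.063] top 446 [0.4301 0.062  0.0617] [0.4323 0.0597] 0.0277 side 275 [0.4318 0.0587] 0.0007
yellow [0.433 0.189 0.087] top 604 [0.4342 0.1875 0.0866] [0.4352 0.1856] 0.0274 side 508 [0.4359 0.1847] 0.0006
mat [ 0.608 -0.144  0.019] 566 [ 0.6096 -0.144   0.0179] [ 0.6105 -0.1417] 0.0528 otsu 211.0
mat [ 0.618 -0.057  0.016] 358 [ 0.6222 -0.0754  0.0177] [ 0.6238 -0.074 ] 0.0429 otsu 185.0
mat [0.624 0.038 0.018] 736 [0.6284 0.0536 0.0169] [0.6287 0.0498] 0.048 otsu 174.0
mat [0.634 0.126 0.019] 819 [0.636  0.1231 0.0177] [0.6363 0.1167] 0.0466 otsu 218.0
kettle [0.639 0.313 0.161]
pot [ 0.618 -0.277  0.095]
```

View pics/crop1.png

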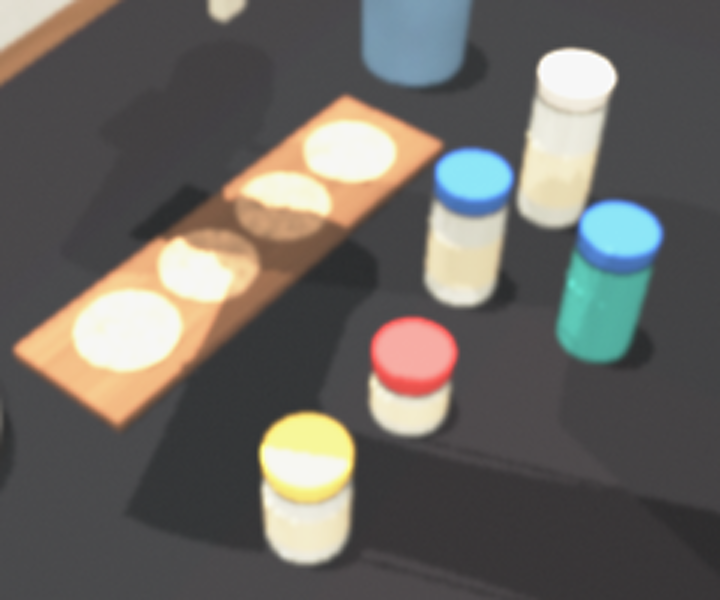

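The crop confirms tin_blue: blue lid on a cream and bare-metal body at crop (465,225). The other one, at (605,280), has a turquoise body and stays put. The tin positions agree to about 2 mm between cameras. The kettle is at the +y end, so white goes on mat1. The shadows spoil the mat fits, so I'll take a wrist view from above and rectify it.

```bash
cat > ortho.py <<'E'
from h import *
def ortho(name,z,x0,x1,y0,y1,s=1000):
    """top-down picture of plane z: row=(x1-x)*s, col=(y1-y)*s"""
    i=robot.camera_info(name)
    if name=="wrist":
        T=np.eye(4);T[:3,:3]=robot.read_tcp_rot();T[:3,3]=robot.read_position();V=np.linalg.inv(T@np.array(i["T_tool_cam"]))
    else: V=np.array(i["view"])
    im,_=robot.grab_frame(name);k=K(i)
    X,Y=np.meshgrid(np.arange(x1,x0,-1/s),np.arange(y1,y0,-1/s),indexing="ij")
    Q=np.stack([X,Y,0*X+z],-1)@V[:3,:3].T+V[:3,3];a,b=Q[...,0]/Q[...,2],Q[...,1]/Q[...,2]
    f=1+i["k1"]*(a*a+b*b)
    return cv2.remap(im,(a*f*k[0,0]+k[0,2]).astype(np.float32),(b*f*k[1,1]+k[1,2]).astype(np.float32),cv2.INTER_LINEAR)
E
python3 - <<'E'
from ortho import *
R=robot.read_tcp_rot();print(R.round(2),robot.camera_info("wrist"))
for p in([.6,0,.45],[.58,0,.4],[.6,0,.35]):
    try: robot.goto(p,R);print(p);break
    except robot.Unreachable: pass
B=(.53,.73,-.25,.23)
o=[ortho(n,.016,*B) for n in("wrist","side","scene")]
save(np.vstack(o),"ortho1.png");np.save("ortho1.npy",o)
E
```

```text
[[-0. -1. -0.]
 [-1.  0. -0.]
 [ 0.  0. -1.]] {'vfov': 62.60573863422324, 'cx': 317.6546290754794, 'cy': 201.94784081957158, 'k1': -0.028359209888692626, 'T_tool_cam': array([[-1.74739270e-04, -9.67702680e-01, -2.52094213e-01,
         6.65497109e-02],
       [ 9.99999899e-01, -6.48633120e-05, -4.44162721e-04,
        -2.68857923e-04],
       [ 4.13465790e-04, -2.52094265e-01,  9.67702594e-01,
        -1.58496065e-01],
       [ 0.00000000e+00,  0.00000000e+00,  0.00000000e+00,
         1.00000000e+00]])}
[0.6, 0, 0.45]
```

View pics/ortho1.png

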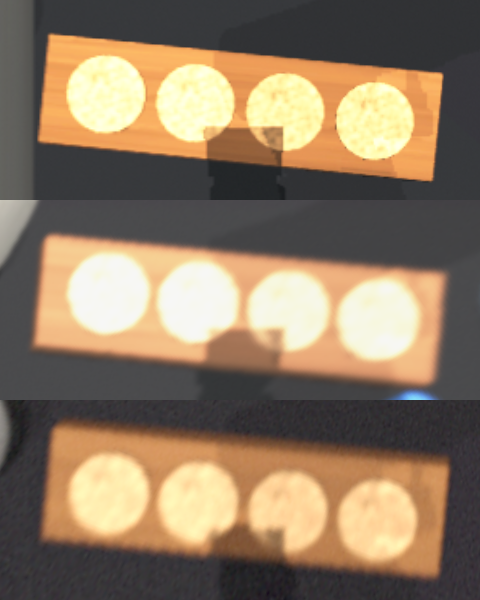

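The rectified strips show the board clearly, with mats at (106,94), (195,102), (285,111) and (374,120) in the wrist strip. I'll fit those four from the colour ratio.

```bash
python3 - <<'E'
from h import *
o=np.load("ortho1.npy").astype(float)
for w,n in zip(o,("wrist","side","scene")):
    r=cv2.GaussianBlur(w[...,2]/(w[...,0]+1),(3,3),0); g=w.max(2)>60
    C=[]
    for c,rr in((106,94),(195,102),(285,111),(374,120)):
        v,u=np.mgrid[:200,:480];M=(np.hypot(u-c,v-rr)<47)&g
        rows,cols=np.hypot(u-c,v-rr)<30,np.hypot(u-c,v-rr)<47
        th=(np.median(r[M&rows])+np.median(r[M&(np.hypot(u-c,v-rr)>42)]))/2
        # best disc: maximise (r-th) inside radius 39
        k=np.zeros((79,79));cv2.circle(k,(39,39),39,1,-1)
        S=cv2.filter2D(np.where(M,np.clip(r-th,-.05,.05),0),-1,k,borderType=cv2.BORDER_CONSTANT)
        B=S>S.max()-.02*abs(S.max());B&=np.hypot(u-c,v-rr)<10
        C.append([.73-v[B].mean()/1000,.23-u[B].mean()/1000])
    C=np.array(C);t=np.array([1.5,.5,-.5,-1.5])*.09
    m=C.mean(0);d=C[0]-C[3];d/=np.linalg.norm(d);F=m+t[:,None]*d
    print(n,C.round(4).tolist(),"spacing",np.linalg.norm(np.diff(C,axis=0),axis=1).round(4),"\n fit",F.round(4).tolist(),"res",abs(C-F).max().round(4))
E
```

```text
wrist [[0.6365, 0.1245], [0.6275, 0.035], [0.6188, -0.0548], [0.6095, -0.1445]] spacing [0.09   0.0903 0.0902] 
 fit [[0.6366, 0.1244], [0.6276, 0.0348], [0.6186, -0.0547], [0.6096, -0.1443]] res 0.0002
side [[0.6375, 0.122], [0.6289, 0.0329], [0.6202, -0.0584], [0.6105, -0.148]] spacing [0.0895 0.0917 0.0901] 
 fit [[0.6377, 0.1214], [0.6287, 0.0319], [0.6198, -0.0577], [0.6108, -0.1472]] res 0.001
scene [[0.637, 0.121], [0.6285, 0.0325], [0.6204, -0.0584], [0.6105, -0.1475]] spacing [0.0889 0.0912 0.0897] 
 fit [[0.6374, 0.1213], [0.6285, 0.0317], [0.6197, -0.0579], [0.6108, -0.1474]] res 0.0008
```

Wrist, side and scene agree to about 3 mm, and the spacing comes out at 90 mm as it should. I'll average them, start with white, and check the grip width (expected 54/88 = 0.61) as I go.

```bash
cat > pp.py <<'E'
from h import *
M={1:(.6371,.1228),2:(.6282,.0331),3:(.6193,-.0565),4:(.6103,-.1460)}
T=dict(white=(.4393,-.1960),blue=(.4608,-.0732),yellow=(.4360,.1847),red=(.4318,.0586))
G=dict(white=.105,blue=.085,yellow=.060,red=.040)   # grasp heights above the underside
a=np.radians(-5.7)
R=np.array([[np.cos(a),-np.sin(a),0],[np.sin(a),np.cos(a),0],[0,0,1]])@np.array([[0,-1,0],[-1,0,0],[0,0,-1.]])
Z=.25
def move(k,m):
    z=G[k]-.019; t,c=T[k],M[m]
    robot.move_gripper(1.0)
    robot.servo_line([*t,Z],R,.25); robot.servo_line([*t,z],speed=.12)
    robot.move_gripper(0.0); w=robot.read_grip_width()
    print(k,"width",round(w,3),"force",np.round(robot.read_finger_force(),1))
    if abs(w-.614)>.04: raise SystemExit("bad grasp")
    robot.servo_line([*t,Z],speed=.12); robot.servo_line([*c,Z],speed=.2)
    robot.servo_line([*c,z+.026],speed=.12); robot.servo_line([*c,z+.0165],speed=.02)
    print(" held",round(robot.read_grip_width(),3),robot.read_position().round(4),np.round(robot.read_force(),1))
    robot.move_gripper(1.0); robot.dwell(.2); robot.servo_line([*c,Z],speed=.12)
    print(" t",round(robot.read_t(),1))
E
python3 - <<'E'
from pp import *
move("white",1)
robot.servo_line([.5,.0,.3],speed=.25)
im,P=cloud("side");save(im,"white.png")
E
```

```text
white width 0.611 force 30.0
 held 0.609 [0.6371 0.1228 0.1024] [-0.5 -0.2 -1.4]
 t 12.8
```

View pics/white.png

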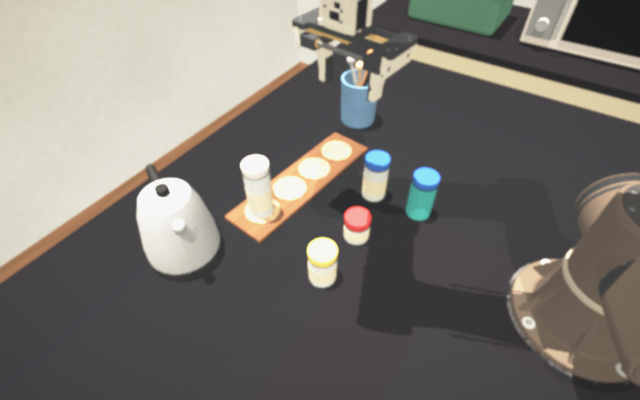

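White now stands upright on mat1 at (259,188), about centred, and the other tins haven't moved. On to the rest.

```bash
python3 - <<'E'
from fit import *
from pp import *
move("blue",2);move("yellow",3);move("red",4)
robot.servo_line([.45,.0,.35],speed=.2)
H=dict(white=.135,blue=.11,yellow=.085,red=.06)
D={n:cloud(n) for n in("side","scene","wrist")}
for k,m in zip(H,M):
    for n,(im,P) in D.items():
        d=np.hypot(P[...,0]-M[m][0],P[...,1]-M[m][1])
        S=P[(d<.04)&(P[...,2]>.03)&(P[...,2]<.016+H[k]-.006)]
        T=P[(d<.04)&(abs(P[...,2]-.016-H[k])<.006)]
        print(k,n,len(S),len(T),fitc(S,.027,M[m])[0].round(4)-M[m] if len(S)>20 else "",T[:,:2].mean(0).round(4)-M[m] if len(T)>20 else "")
save(np.vstack([cv2.resize(D[n][0],(480,300)) for n in("side","scene")]),"final.png")
E
```

```text
blue width 0.611 force 30.0
 held 0.609 [0.6282 0.0331 0.0824] [ 0.5  1.  -2.3]
 t 24.3
yellow width 0.613 force 30.0
 held 0.614 [ 0.6193 -0.0565  0.0574] [-0.8 -0.4 -1.8]
 t 36.8
red width 0.612 force 30.0
 held 0.61 [ 0.6103 -0.146   0.0373] [-0.3 -0.2 -0.2]
 t 49.7
white side 1015 450 [0.0003 0.0011] [-0.003   0.0045]
white scene 893 248 [1.e-04 9.e-04] [ 0.0037 -0.0016]
white wrist 0 0  
blue side 711 373 [0.0003 0.    ] [-0.0029  0.0041]
blue scene 688 263 [1.e-04 0.e+00] [ 0.004 -0.002]
blue wrist 954 1533 [-1.0e-04  1.1e-03] [-0.0017 -0.0004]
yellow side 473 316 [0.0007 0.0001] [-0.0023  0.0042]
yellow scene 511 283 [0.0006 0.    ] [ 0.0046 -0.0015]
yellow wrist 642 1580 [0.     0.0018] [-0.0012  0.0012]
red side 262 270 [0.0009 0.0004] [-0.002   0.0049]
red scene 321 303 [0.0008 0.0002] [ 0.0044 -0.0008]
red wrist 436 1592 [0.0006 0.0013] [-0.0007  0.0014]
```

View pics/final.png

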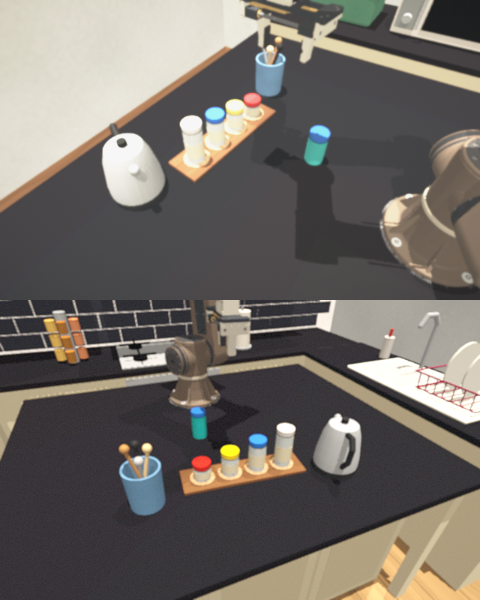

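All four tins stand upright on their mats, within about 2 mm of centre: white next to the kettle at (285,447), then blue, yellow and red at (202,470). The kettle, pot and turquoise tin haven't moved.

```bash
python3 -c "
from rig import robot
print(robot.job_done())"
```

```text
the job is handed in; nothing more can be done
None
```

The job is handed in: white, blue, yellow and red stand upright in that order from the kettle's end, each within about 2 mm of its measured mat centre, with the kettle, utensil pot and turquoise tin untouched; the hand-in call gave no verdict.

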